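# Lock the depth stop of the box-grooving jig

### The job

The depth stop on the bench is set and only needs locking. Push its holding fork fully home onto the barrel's flats so that the barrel cannot turn with the ring, then turn the knurled lock ring clockwise (seen from above) until it is snug: the turning torque has climbed by about 0.22 N m over what running it free takes. Do not overtighten it. Leave the fork home, the barrel at its setting and the other things on the bench where they are.

Things in the scene. Friction and masses are not known exactly. Their poses are not given: they have to be found in the camera images.
- housing: The aluminium housing of the depth stop, fixed to the bench at a place and yaw that differ each time. Origin on the bench, on the vertical axis shared by barrel and ring; z up. Base plate 12 mm thick, x -60 to 60, y -60 to 170 mm; two uprights at x = -54 and 54 carry a top plate 120 (x) x 84 (y) mm whose upper face is 75 mm above the bench.
- boss: Fixed round aluminium boss on the top plate round the axis, 48 mm across, 75 to 90 mm above the bench, topped by a thin dark spring washer 50 mm across. Origin and axes as the housing's. The ring runs free for 0.9 to 2.7 rad clockwise (differs each time, not visible), then meets the washer's tang: torque climbs by 0.7 N m per rad above the drag. Snug: climb of 0.15 to 0.3; damage from 0.38.
- ring_center (a point): Centre (half-way up, on the axis) of the knurled steel lock ring: 56 mm across, 28 mm tall, 92 to 120 mm above the bench. z up; x turns with the ring. Thread drag up to 0.4 N m while it moves; at a stop what remains depends on step and speed (-0.05 to 0.15), so compare like with like. Tightens clockwise seen from above, stays where it is left. May take 2 or 3 grasps.
- barrel_top (a point): Centre of the top of the threaded steel barrel, 22 mm across, standing up through the ring, 136 mm above the bench. Below the top plate it has a square collar of 24 mm whose flats face the housing's x and y. Unheld it turns at only 0.04 N m, so the ring would carry it round.
- barrel (a joint): Turn of the barrel about its axis, rad, growing clockwise seen from above; within 0.01 of 0 at the start. The setting is lost beyond 0.2 either way. With the fork home the barrel still has about 0.06 rad of play to each side.
- fork_post (a point): Grip point, 87 mm above the bench, on the holding fork's upright round wooden post: 16 mm across, free from 42 to 112 mm above the bench. It stands 119 to 125 mm from the axis on the housing's +y side and slides along -y to 95 mm from it. The dark steel fork below it is a flat bar 38 mm wide, 28 to 42 mm above the bench; drag about 4 N.
- fork (a joint): Travel of the holding fork towards the barrel, m: 0 is fully drawn out, 0.030 fully home against its stop with the tines astride the collar; starts between 0 and 0.006. It stays where it is left.
- lidbox: Bystander: wooden sliding-lid box 130 x 100 x 35 mm lying on the bench. Origin under its centre.
- tape: Bystander: tape roll 110 mm across, 25 mm tall, lying flat. Origin under its centre.
- screwdriver: Bystander: screwdriver lying on the bench. Origin under its middle.

How it is judged:
By the outcome, as a careful person would: the job done as asked, in the order asked, and still so for the second after the job is handed in, with the robot touching nothing.
It also fails if it takes over 72 s, if anything falls off the work surface, if the arm or the gripper's body presses on something with over 40 N, if the wrist force passes 120 N, or if a joint passes its speed limit or range.

### The arm

A 6-joint arm with a two-finger parallel gripper is mounted at the origin on the work surface. World frame = base frame: x ahead of the robot, y to its left, z up, the work surface at z = 0. Lengths are in mm, angles in degrees, forces in N, time in s.
With the tool pointing down it reaches from about 300 to 850 mm from the base axis. Payload 4.2 kg.
Tool frame: the origin (TCP) lies midway between the tips of the shut fingers; the grasp point (between the pads) lies 19 mm behind it; x points along the fingers, z is the direction in which the jaws open and shut, and the axes are right-handed (so a half turn about x gives the same grasp; the last joint's range is limited). The gripper opens to 91 mm and grips with 3 to 60 N. Pads are 32 mm wide; open, the fingers measure 118 mm over their backs; the gripper's body (76 mm by 178 mm) begins 60 mm behind the grasp point.
Start: joints at [72.365, 18.312, 89.639, -0, 72.044, -1.146], TCP at [163.212, 551.367, 213.976] pointing down, gripper open.
Joint ranges: [-177.97, 177.97], [-48.28, 115.42], [12.27, 149.76], [-77.06, 257.06], [2.81, 150.46], [-146.56, 146.56]. Speed limits (degrees/s): [147.25, 147.25, 180, 180, 180, 180].

### API

Orientations are given as [roll, pitch, yaw] about the fixed x, y, z axes, in that order (R = Rz(yaw) Ry(pitch) Rx(roll)).
In Python, from workcell import env gives the robot as it stands.
- The arm moves only by the tool send_rows, never from a script. Its argument "commands" is a list that holds one entry, the list of rows, each a list of 6 numbers: the shift along the tool's x, y, z normalised to -1 to 1, where 1 is 0.1 m, then the turn, a rotation vector about the tool's x, y, z normalised to -1 to 1, where 1 is 2 pi rad. In form: [[[x, y, z, wx, wy, wz], ...]]. A call has 1 to 20 rows; each row is the pose to reach, as a shift and turn from the pose commanded when the call began, along the tool's axes at that moment, turning the shorter way round; what a row does not reach only later rows make up. A row lasts 1/8 s, in which the tool goes at most 62.5 mm and 10.7 degrees, less where a joint would pass 70% of its speed; a pose out of reach is approached as far as the arm can. A call with a number of a shift or a turn outside -1 to 1 is refused whole. A call with a gripper value outside its range is refused whole. "jaw" is the closure, from -1 (fully open) to 1 (shut), so that 0 is half open, set as the call begins (left out, the last holds). The fingers move at their own pace and stop on an object; "force" is the grip in N (left out, the last holds). Time passes only in rows, so rows that repeat a pose let the fingers close. It gives the time, the measured TCP pose, the force and the opening at its end, in the units of the state.
- env.state(): the state, without advancing time (a new reading comes with each control period).
- env.grab_frame(name): name is "scene" or "top"; returns (picture, depth): 480x640x3 uint8, red, green, blue; 480x640 float32, mm along the optical axis (not along the pixel's ray), 0 where there is no reading.
- env.get_calibration(name): a dict with "mtx" (3x3 intrinsics, pixels), "camera_from_world" (4x4, takes a point from world to camera coordinates). Camera axes: x right, y up, looking along -z (the intrinsics and any distortion apply to the point x, -y, -z); pixel columns grow to the right and rows downward; lengths in mm; the calibration is good to about 2 mm. A picture is of the moment at which its call begins. get_calibration takes no time and is no camera call.
- env.job_done(): hands the job in, once; it reports no verdict.
The state is a dict: "time_s": time; "qpos": joint angles; "qvel": joint speeds; "effort": joint torques, N m; "ee_pos": TCP position; "ee_rot": TCP orientation; "force": force on the tool from outside, world axes, zero at the start; "torque": the same for the moment, N m; "gripper_width": finger opening in mm.
Only numpy, scipy, OpenCV 4.12 (cv2) and the standard library are available. Lean on these libraries where they do the work, as an engineer would, in place of code of your own. Each camera call takes 0.05 s, during which the arm holds its last target.

## Working session

There is one attempt and no reset: what is moved stays moved. The work goes in short steps, Python scripts to look and compute and a tool call to move; the robot and the scene stay as the last step left them, time stands still between calls to the robot, and variables do not carry over. Pictures are saved under pics/ and viewed, and the job is handed in when it is done.

Besides the shell and the picture viewer there is one more tool, called after "Call:" as name(argument=value, ...), one argument or row to a line, values as JSON. send_rows: Moves the arm, as the interface text tells. Its arguments: {"type":"object","properties":{"commands":{"type":"array","items":{"type":"array","items":{"type":"array","items":{"type":"number","minimum":-1,"maximum":1}}}},"jaw":{"type":"number"},"force":{"type":"number"}},"required":["commands"]}

```bash
ls; mkdir -p pics; python3 - <<'E'
from workcell import env
import cv2,numpy as np
s=env.state();print(s)
for n in("scene","top"):
    p,d=env.grab_frame(n);cv2.imwrite(f"pics/{n}0.png",p[:,:,::-1]);np.save(f"{n}0.npy",d);np.save(f"{n}0p.npy",p)
    c=env.get_calibration(n);print(n,c)
E
```

```text
pics
{'time_s': 0.0, 'qpos': array([ 7.23637980e+01,  1.83513486e+01,  8.97067030e+01, -1.58818285e-03,
        7.20437439e+01, -1.14633650e+00]), 'qvel': array([-0.00240656,  0.05679319, -0.06499982,  0.22091248,  0.00274319,
       -0.06380115]), 'effort': array([ 1.03785402e-03, -4.12469387e+01, -2.31972975e+01,  7.29456497e-02,
        4.57086833e-02, -1.17394843e-04]), 'ee_pos': array([163.06888809, 550.86163714, 213.12120456]), 'ee_rot': array([ 179.70348183,   89.89819331, -106.78589269]), 'force': array([-0.92837024, -0.14444886, -0.27173681]), 'torque': array([ 0.02640064,  0.00121955, -0.00078696]), 'gripper_width': 91.08831238275556}
scene {'mtx': array([[536.73944548,   0.        , 320.19723759],
       [  0.        , 536.73944548, 236.4929121 ],
       [  0.        ,   0.        ,   1.        ]]), 'camera_from_world': array([[-2.97682924e-01,  9.54663847e-01, -1.34755634e-03,
         1.49934888e+02],
       [-7.94289143e-01, -2.46891375e-01,  5.55112066e-01,
         4.39824188e+02],
       [ 5.29612721e-01,  1.66317732e-01,  8.31774475e-01,
        -1.37693572e+03],
       [ 0.00000000e+00,  0.00000000e+00,  0.00000000e+00,
         1.00000000e+00]])}
top {'mtx': array([[447.37212733,   0.        , 324.42959977],
       [  0.        , 447.37212733, 232.94504268],
       [  0.        ,   0.        ,   1.        ]]), 'camera_from_world': array([[-1.71740190e-02, -9.99841155e-01,  4.76642634e-03,
         3.86882413e+01],
       [ 9.86712551e-01, -1.61778101e-02,  1.61668243e-01,
        -5.96244980e+02],
       [-1.61565452e-01,  7.47958617e-03,  9.86833654e-01,
        -8.52558828e+02],
       [ 0.00000000e+00,  0.00000000e+00,  0.00000000e+00,
         1.00000000e+00]])}
```

View pics/scene0.png

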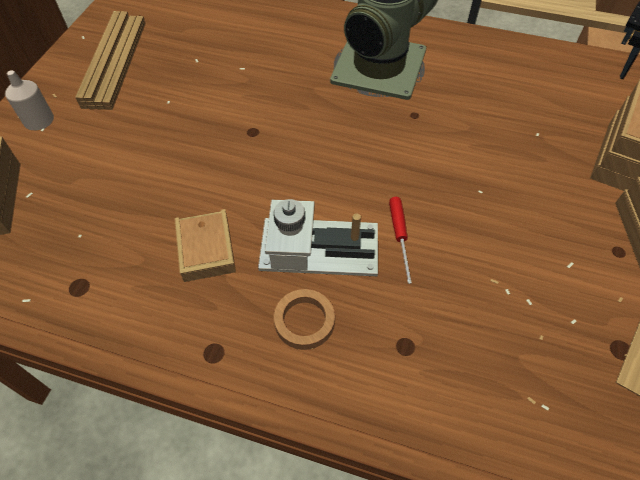

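View pics/top0.png

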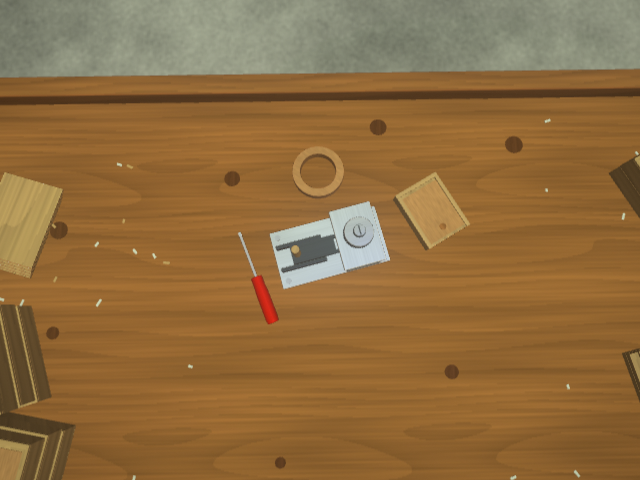

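Scene: ring at (289,213), post top at (356,216). Top: barrel/ring at (358,232), post at (295,250), with box, tape and screwdriver all around. Next I measure with depth and rays.

```bash
cat > h.py <<'E'
import numpy as np,cv2
from workcell import env
def cloud(n,d):
    c=env.get_calibration(n);K=c["mtx"];T=np.array(c["camera_from_world"])
    v,u=np.mgrid[:480,:640]
    x=(u-K[0,2])/K[0,0]*d;y=-(v-K[1,2])/K[1,1]*d
    P=np.stack([x,y,-d,np.ones_like(d)],-1)@np.linalg.inv(T).T
    return P[...,:3]
def ray(n,u,v,z):
    c=env.get_calibration(n);K=c["mtx"];T=np.linalg.inv(c["camera_from_world"])
    o=T[:3,3];r=T[:3,:3]@np.array([(u-K[0,2])/K[0,0],-(v-K[1,2])/K[1,1],-1])
    return o+r*(z-o[2])/r[2]
E
python3 - <<'E'
from h import *
for n in("top","scene"):
    d=np.load(n+"0.npy");p=np.load(n+"0p.npy");P=cloud(n,d);z=P[...,2]
    if n=="top": roi=(slice(195,295),slice(260,395))
    else: roi=(slice(190,285),slice(250,390))
    m=np.zeros(z.shape,bool);m[roi]=True;m&=d>0
    print(n,"bench z",np.median(z[~m&(d>0)&(abs(z)<30)]))
    for lo,hi,nm in((68,82,"plate"),(8,16,"base"),(114,126,"ring"),(130,142,"barrel"),(100,118,"post")):
        k=m&(z>lo)&(z<hi)
        if nm=="post":
            pp=p.astype(int);k&=(pp[...,0]-pp[...,2]>40)
        q=P[k]
        if len(q)<4: print(nm,len(q));continue
        r=cv2.minAreaRect(q[:,:2].astype(np.float32));print(nm,len(q),"z",np.median(q[:,2]),"mean",q.mean(0)[:2],"rect",r, "enc",cv2.minEnclosingCircle(q[:,:2].astype(np.float32)))
    big=cv2.resize(p[roi[0],roi[1],::-1],None,fx=5,fy=5,interpolation=cv2.INTER_CUBIC);cv2.imwrite(f"pics/{n}_zoom.png",big)
    hsv=cv2.cvtColor(p,cv2.COLOR_RGB2HSV)
    # wood pixels in fork zone
    k=(p[...,0].astype(int)-p[...,2]>40)&m
    nl,l,st,ce=cv2.connectedComponentsWithStats(k.astype(np.uint8))
    for i in range(1,nl):
        if st[i,4]<400: print(st[i],ce[i])
E
```

```text
top bench z 0.5459157580092437
plate 1858 z 75.3934514605055 mean [584.81022634 -32.36568033] rect ((578.2186889648438, 6.804290771484375), (120.56005859375, 168.87103271484375), 14.206482887268066) enc ((581.6743774414062, -2.18050479888916), 94.34876251220703)
base 2506 z 12.327640678568741 mean [563.81341534  55.25881189] rect ((603.7777709960938, 22.21026611328125), (180.18701171875, 310.6751403808594), 15.063575744628906) enc ((576.9164428710938, 12.42873764038086), 164.55990600585938)
ring 574 z 120.31727690564344 mean [586.76687301 -32.68479691] rect ((577.6897583007812, 13.530418395996094), (54.567134857177734, 154.21385192871094), 12.175686836242676) enc ((576.0712280273438, 13.181215286254883), 77.16954040527344)
barrel 127 z 136.19670232172757 mean [587.72490963 -33.89443698] rect ((588.412353515625, -34.032470703125), (22.087718963623047, 21.179594039916992), 88.6622543334961) enc ((588.6158447265625, -34.051536560058594), 11.809324264526367)
post 57 z 112.29868840360734 mean [557.07217815  84.45873689] rect ((557.6571655273438, 84.90419006347656), (14.705316543579102, 13
[... 644 characters left out ...]
0888672)
ring 512 z 119.60888341912766 mean [593.77238539 -30.72828717] rect ((589.719970703125, -32.16551971435547), (57.708984375, 54.62685775756836), 20.101987838745117) enc ((589.7716064453125, -32.884765625), 29.109519958496094)
barrel 120 z 135.33704239998616 mean [590.58035544 -31.93339878] rect ((589.8651123046875, -32.91204071044922), (20.77333641052246, 23.372896194458008), 70.81380462646484) enc ((589.59033203125, -31.772533416748047), 12.360536575317383)
post 73 z 110.32387421252258 mean [560.73179805  86.60568739] rect ((559.201171875, 87.04654693603516), (14.594876289367676, 15.557055473327637), 62.015663146972656) enc ((558.7747192382812, 86.83338165283203), 8.804656982421875)
```

```bash
python3 -c "
import cv2,numpy as np
a=cv2.imread('pics/top_zoom.png');b=cv2.imread('pics/scene_zoom.png');print(a.shape,b.shape)"
```

```text
(500, 675, 3) (475, 700, 3)
```

View pics/top_zoom.png

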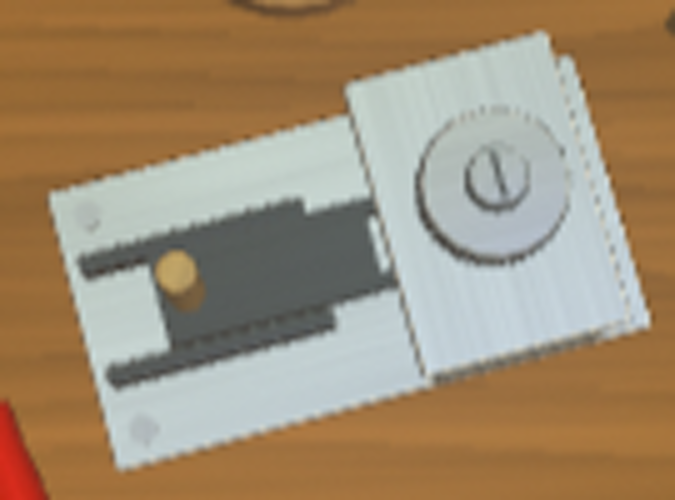

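View pics/scene_zoom.png

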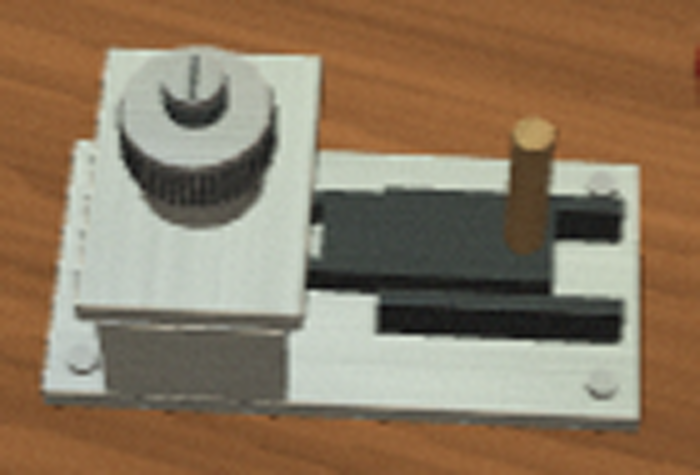

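```bash
cat >> h.py <<'E'
import json,os
from scipy.spatial.transform import Rotation as Ro
def Rdown(psi): # tool x down, tool z horizontal at world angle psi deg
    a=np.radians(psi);x=np.array([0,0,-1.]);z=np.array([np.cos(a),np.sin(a),0]);return np.stack([x,np.cross(z,x),z],1)
def Rm(): return Ro.from_euler("xyz",env.state()["ee_rot"],degrees=True).as_matrix()
def psi_of(R): return np.degrees(np.arctan2(R[1,2],R[0,2]))
def load(): 
    c=json.load(open("cmd.json"));return np.array(c["p"]),c["psi"]
def save(p,psi): json.dump({"p":list(map(float,p)),"psi":float(psi)},open("cmd.json","w"))
def plan(p,psi):
    p0,s0=load();d=Rdown(s0).T@(np.array(p)-p0)/100
    print("row",np.round(d,4),"wx",round((s0-psi)/360,4))   # +wx about tool x(down) lowers psi
def apply(x,y,z,wx):
    p0,s0=load();save(p0+Rdown(s0)@np.array([x,y,z])*100,s0-wx*360);print(load())
E
python3 - <<'E'
from h import *
R=Rm();print(R.round(3),psi_of(R))
save([163.212,551.367,213.976],round(psi_of(R),2))
s=14.3
ax=np.array([589,-33.]);a=np.radians(s);yd=np.array([-np.sin(a),np.cos(a)]);xd=np.array([np.cos(a),np.sin(a)])
v=np.array([558,85.5])-ax;print("post in housing",v@xd,v@yd)
E
```

```text
[[-0.    -0.959  0.284]
 [-0.002  0.284  0.959]
 [-1.     0.    -0.002]] 73.50968256335528
post in housing -0.7701046659679183 122.48533356611907
```

```bash
python3 - <<'E'
from h import *
plan([558,85.5,180],104.3)
E
```

```text
row [ 0.3398 -5.1079 -3.3465] wx -0.0855
```

Call:
send_rows(
  commands=[
    [[0.0, -0.85, -0.56, 0, 0, 0], [0.0, -0.85, -0.56, 0, 0, 0]],
  ],
  jaw=0,
  force=40,
)

```text
time_s: 0.35
ee_pos: [229.4, 471.8, 213.3]
ee_rot: [-170.5, 89.9, -97.0]
force: [0.0, 0.2, 0.4]
gripper_width: 73.9
```

Call:
send_rows(
  commands=[
    [[0.0, -0.85, -0.56, 0, 0, 0], [0.0, -0.85, -0.56, 0, 0, 0]],
  ],
)

```text
time_s: 0.6
ee_pos: [295.4, 393.5, 213.6]
ee_rot: [-177.8, 89.9, -104.4]
force: [-0.0, -0.4, 0.1]
gripper_width: 54.1
```

Call:
send_rows(
  commands=[
    [[0.0, -0.85, -0.56, 0, 0, 0], [0.0, -0.85, -0.56, 0, 0, 0]],
  ],
)

```text
time_s: 0.85
ee_pos: [361.0, 315.8, 213.7]
ee_rot: [175.7, 90.0, -110.8]
force: [0.3, 0.5, 0.7]
gripper_width: 45.2
```

Call:
send_rows(
  commands=[
    [[0.0, -0.85, -0.56, 0, 0, 0], [0.0, -0.85, -0.56, 0, 0, 0]],
  ],
)

```text
time_s: 1.1
ee_pos: [426.7, 238.0, 213.7]
ee_rot: [168.9, 90.0, -117.7]
force: [0.2, 0.6, 0.6]
gripper_width: 45.5
```

Call:
send_rows(
  commands=[
    [[0.0, -0.85, -0.56, 0, 0, 0], [0.0, -0.85, -0.56, 0, 0, 0]],
  ],
)

```text
time_s: 1.35
ee_pos: [492.4, 160.1, 213.6]
ee_rot: [154.4, 90.0, -132.2]
force: [-0.2, -0.8, -0.2]
gripper_width: 45.3
```

Call:
send_rows(
  commands=[
    [[0.34, -0.858, -0.546, -0.0855, 0, 0], [0.34, -0.858, -0.546, -0.0855, 0, 0], [0.34, -0.858, -0.546, -0.0855, 0, 0], [0.34, -0.858, -0.546, -0.0855, 0, 0], [0.34, -0.858, -0.546, -0.0855, 0, 0], [0.34, -0.858, -0.546, -0.0855, 0, 0], [0.34, -0.858, -0.546, -0.0855, 0, 0], [0.34, -0.858, -0.546, -0.0855, 0, 0]],
  ],
)

```text
time_s: 2.35
ee_pos: [558.0, 85.8, 180.1]
ee_rot: [-79.5, 90.0, 24.8]
force: [0.5, 0.5, -0.7]
gripper_width: 45.7
```

```bash
python3 - <<'E'
from h import *
for i in range(5): apply(0,-.85,-.56,0)
apply(.34,-.858,-.546,-.0855)
s=env.state();print(s['ee_pos'],psi_of(Rm()),s['qpos'],s['torque'])
p,d=env.grab_frame("top");cv2.imwrite("pics/a.png",p[150:350,200:440,::-1].repeat(3,0).repeat(3,1))
E
```

```text
(array([228.82040197, 473.54324019, 213.976     ]), 73.51)
(array([294.42880394, 395.71948038, 213.976     ]), 73.51)
(array([360.0372059 , 317.89572057, 213.976     ]), 73.51)
(array([425.64560787, 240.07196075, 213.976     ]), 73.51)
(array([491.25400984, 162.24820094, 213.976     ]), 73.51)
(array([558.02689443,  85.53977974, 179.976     ]), 104.29)
[557.96713441  85.77036887 180.11190774] 104.29318498374172 [ 7.56822921e+00  1.87024588e+01  9.41360957e+01  6.51484402e-03
  6.71421310e+01 -9.67274848e+01] [ 0.07481685 -0.00561582 -0.02564233]
```

View pics/a.png

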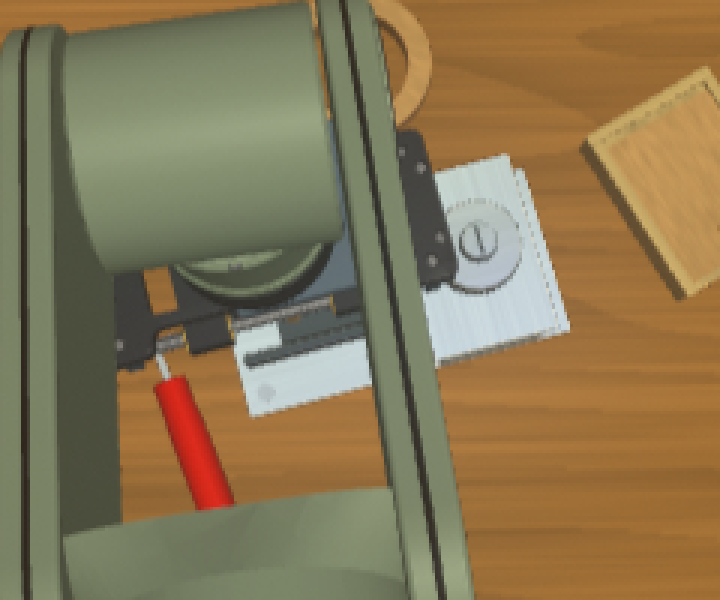

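The gripper is lined up over the post, and the barrel (478,241) is still visible beside it. Descending now.

Call:
send_rows(
  commands=[
    [[0.4, 0, 0, 0, 0, 0], [0.8, 0, 0, 0, 0, 0], [0.8, 0, 0, 0, 0, 0]],
  ],
)

```text
time_s: 2.78
ee_pos: [555.7, 85.3, 97.4]
ee_rot: [82.4, 89.6, -173.3]
force: [-0.5, -0.4, 0.4]
gripper_width: 45.3
```

Call:
send_rows(
  commands=[
    [[0.26, 0, 0, 0, 0, 0], [0.26, 0, 0, 0, 0, 0], [0.26, 0, 0, 0, 0, 0], [0.26, 0, 0, 0, 0, 0]],
  ],
)

```text
time_s: 3.28
ee_pos: [559.0, 85.7, 75.5]
ee_rot: [-95.2, 89.8, 9.1]
force: [1.1, 0.4, -0.7]
gripper_width: 45.5
```

Call:
send_rows(
  commands=[
    [[0, 0, 0, 0, 0, 0], [0, 0, 0, 0, 0, 0], [0, 0, 0, 0, 0, 0], [0, 0, 0, 0, 0, 0], [0, 0, 0, 0, 0, 0], [0, 0, 0, 0, 0, 0]],
  ],
  jaw=1,
  force=30,
)

```text
time_s: 4.03
ee_pos: [558.0, 85.7, 74.0]
ee_rot: [-7.2, 90.0, 97.1]
force: [-0.6, 1.2, 0.8]
gripper_width: 15.6
```

Call:
send_rows(
  commands=[
    [[0, 0, -0.05, 0, 0, 0], [0, 0, -0.1, 0, 0, 0], [0, 0, -0.15, 0, 0, 0], [0, 0, -0.2, 0, 0, 0], [0, 0, -0.24, 0, 0, 0], [0, 0, -0.24, 0, 0, 0]],
  ],
)

```text
time_s: 4.78
ee_pos: [564.2, 61.5, 74.0]
ee_rot: [-176.5, 89.9, -72.2]
force: [0.1, 0.9, 1.9]
gripper_width: 15.3
```

Call:
send_rows(
  commands=[
    [[0, 0, -0.01, 0, 0, 0], [0, 0, -0.02, 0, 0, 0], [0, 0, -0.02, 0, 0, 0]],
  ],
)

```text
time_s: 5.15
ee_pos: [564.4, 60.4, 74.0]
ee_rot: [-18.9, 90.0, 85.4]
force: [-0.8, 2.7, 3.7]
gripper_width: 15.5
```

Call:
send_rows(
  commands=[
    [[0, 0, -0.01, 0, 0, 0], [0, 0, -0.02, 0, 0, 0], [0, 0, -0.02, 0, 0, 0]],
  ],
)

```text
time_s: 5.52
ee_pos: [564.8, 59.0, 74.0]
ee_rot: [-0.2, 89.9, 104.0]
force: [-3.0, 6.0, 2.9]
gripper_width: 15.1
```

Call:
send_rows(
  commands=[
    [[0, 0, -0.01, 0, 0, 0], [0, 0, -0.02, 0, 0, 0], [0, 0, -0.02, 0, 0, 0]],
  ],
)

```text
time_s: 5.9
ee_pos: [564.8, 59.0, 74.0]
ee_rot: [1.0, 89.7, 105.2]
force: [-3.6, 11.7, 4.0]
gripper_width: 15.1
```

Call:
send_rows(
  commands=[
    [[0, 0, -0.01, 0, 0, 0], [0, 0, -0.02, 0, 0, 0], [0, 0, -0.03, 0, 0, 0], [0, 0, -0.03, 0, 0, 0]],
  ],
)

```text
time_s: 6.4
ee_pos: [564.8, 58.9, 74.1]
ee_rot: [1.7, 89.5, 105.8]
force: [-4.9, 21.4, 5.1]
gripper_width: 15.0
```

Call:
send_rows(
  commands=[
    [[0, 0, 0.02, 0, 0, 0], [0, 0, 0.045, 0, 0, 0], [0, 0, 0.045, 0, 0, 0]],
  ],
)

```text
time_s: 6.78
ee_pos: [564.8, 59.0, 74.0]
ee_rot: [2.8, 89.9, 107.0]
force: [-2.7, 7.0, 4.0]
gripper_width: 15.1
```

Call:
send_rows(
  commands=[
    [[0, 0, 0, 0, 0, 0], [0, 0, 0, 0, 0, 0], [0, 0, 0, 0, 0, 0], [0, 0, 0, 0, 0, 0], [0, 0, 0, 0, 0, 0]],
  ],
  jaw=0,
)

```text
time_s: 7.4
ee_pos: [565.1, 57.7, 73.9]
ee_rot: [-167.4, 90.0, -63.2]
force: [-0.5, 0.2, -0.6]
gripper_width: 45.3
```

Call:
send_rows(
  commands=[
    [[-0.3, 0, 0, 0, 0, 0], [-0.8, 0, 0, 0, 0, 0], [-1, 0, 0, 0, 0, 0], [-1, 0, 0, 0, 0, 0], [-1, 0, 0, 0, 0, 0]],
  ],
)

```text
time_s: 8.02
ee_pos: [564.3, 57.8, 172.7]
ee_rot: [80.2, 89.9, -175.5]
force: [-1.0, 1.2, -0.6]
gripper_width: 45.7
```

```bash
python3 - <<'E'
from h import *
apply(.8,0,0,0);apply(.26,0,0,0)
apply(0,0,-.24-.02*3-.03+.045,0);apply(-1,0,0,0)
s=env.state();print(s['ee_pos'],psi_of(Rm()),s['qpos'],s['torque'],s['gripper_width'])
p,d=env.grab_frame("scene");cv2.imwrite("pics/b.png",p[150:350,200:440,::-1].repeat(3,0).repeat(3,1))
E
```

```text
(array([558.02689443,  85.53977974,  99.976     ]), 104.29)
(array([558.02689443,  85.53977974,  73.976     ]), 104.29)
(array([565.06154612,  57.9216032 ,  73.976     ]), 104.29)
(array([565.06154612,  57.9216032 , 173.976     ]), 104.29)
[564.27717703  57.83131064 172.72651617] 104.29096742488586 [ 4.68975841e+00  1.93355845e+01  9.43097287e+01  4.07315165e-04
  6.64763971e+01 -9.96013936e+01] [ 0.02772119  0.03406404 -0.00922949] 45.67599315391112
```

View pics/b.png

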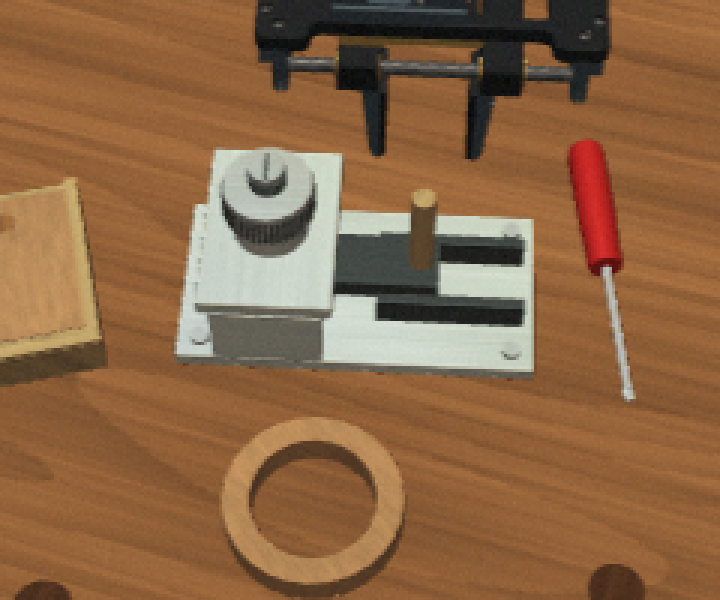

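```bash
python3 - <<'E'
from h import *
plan([589,-33,173.976],110)
E
```

```text
row [ 0.     -0.0076 -0.9402] wx -0.0159
```

Call:
send_rows(
  commands=[
    [[0, -0.0, -0.4, 0, 0, 0], [0, -0.008, -0.8, -0.016, 0, 0], [0, -0.008, -0.94, -0.016, 0, 0], [0, -0.008, -0.94, -0.016, 0, 0], [0, -0.008, -0.94, -0.016, 0, 0], [0, -0.008, -0.94, -0.016, 0, 0]],
  ],
  jaw=-1,
)

```text
time_s: 8.82
ee_pos: [588.8, -31.9, 173.9]
ee_rot: [12.1, 90.0, 122.2]
force: [-2.2, 0.5, 0.3]
gripper_width: 91.2
```

```bash
python3 - <<'E'
from h import *
apply(0,-.008,-.94,-.016)
s=env.state();print(s['ee_pos'],psi_of(Rm()),s['qpos'],s['torque'],s['gripper_width'])
p,d=env.grab_frame("scene");cv2.imwrite("pics/c.png",p[150:350,200:440,::-1].repeat(3,0).repeat(3,1))
E
```

```text
(array([589.03880226, -32.97246255, 173.976     ]), 110.05000000000001)
[588.76638864 -31.88789651 173.88542081] 110.10617612472898 [-4.23092687e+00  2.11839973e+01  9.12703784e+01  2.51407981e-02
  6.75627782e+01 -1.14346703e+02] [0.06747407 0.00319523 0.01259026] 91.15413961123673
```

View pics/c.png

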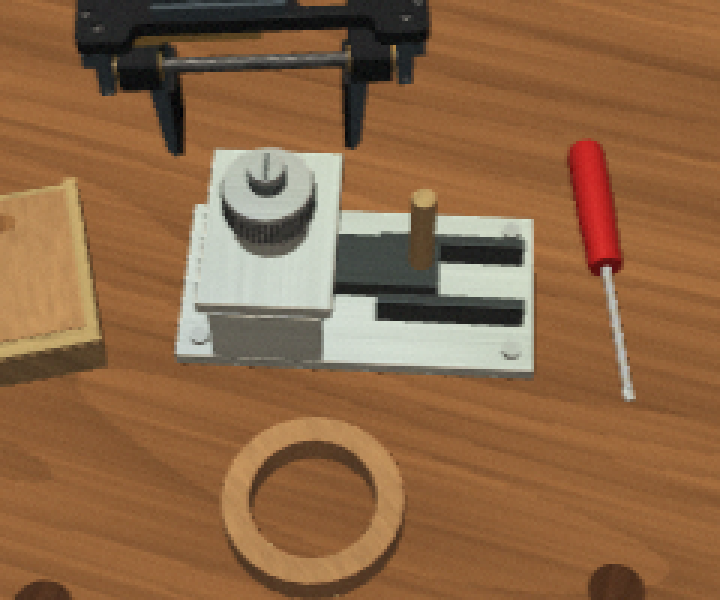

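Call:
send_rows(
  commands=[
    [[0.3, 0, 0, 0, 0, 0], [0.7, 0, 0, 0, 0, 0], [0.86, 0, 0, 0, 0, 0], [0.86, 0, 0, 0, 0, 0], [0.86, 0, 0, 0, 0, 0], [0.86, 0, 0, 0, 0, 0]],
  ],
)

```text
time_s: 9.62
ee_pos: [590.0, -33.0, 89.4]
ee_rot: [-112.7, 89.8, -2.6]
force: [-0.4, -0.4, -0.1]
gripper_width: 91.0
```

Call:
send_rows(
  commands=[
    [[0, 0, 0, 0, 0, 0], [0, 0, 0, 0, 0, 0], [0, 0, 0, 0, 0, 0], [0, 0, 0, 0, 0, 0], [0, 0, 0, 0, 0, 0], [0, 0, 0, 0, 0, 0]],
  ],
  jaw=1,
  force=60,
)

```text
time_s: 10.38
ee_pos: [588.9, -32.7, 87.9]
ee_rot: [6.5, 90.0, 116.6]
force: [-0.9, 1.5, 1.3]
gripper_width: 55.0
```

```bash
cat > st.py <<'E'
from h import *
import sys
if len(sys.argv)>1: apply(*map(float,sys.argv[1:]))
s=env.state();print(s['time_s'],s['ee_pos'].round(2),"psi",round(psi_of(Rm()),2),"T",s['torque'].round(3),"F",s['force'].round(1),"q6",s['qpos'][5].round(1),"w",round(s['gripper_width'],2),"eff6",s['effort'][5].round(3))
E
python3 st.py .86 0 0 0; python3 st.py
```

```text
(array([589.03880226, -32.97246255,  87.976     ]), 110.05000000000001)
10.375 [588.94 -32.73  87.94] psi 110.05 T [ 0.133  0.124 -0.009] F [-0.9  1.5  1.3] q6 -114.4 w 55.02 eff6 -0.033
10.375 [588.94 -32.73  87.94] psi 110.05 T [ 0.133  0.124 -0.009] F [-0.9  1.5  1.3] q6 -114.4 w 55.02 eff6 -0.033
```

Call:
send_rows(
  commands=[
    [[0, 0, 0, 0.01, 0, 0], [0, 0, 0, 0.02, 0, 0], [0, 0, 0, 0.02, 0, 0], [0, 0, 0, 0.02, 0, 0]],
  ],
)

```text
time_s: 10.88
ee_pos: [589.0, -32.9, 88.0]
ee_rot: [9.4, 90.0, 112.3]
force: [-1.2, 2.2, 1.9]
gripper_width: 55.0
```

```bash
python3 st.py 0 0 0 0.02
```

```text
(array([589.03880226, -32.97246255,  87.976     ]), 102.85000000000001)
10.875 [589.01 -32.88  87.98] psi 102.91 T [0.232 0.137 0.254] F [-1.2  2.2  1.9] q6 -107.2 w 55.03 eff6 0.239
```

Call:
send_rows(
  commands=[
    [[0, 0, 0, 0.01, 0, 0], [0, 0, 0, 0.02, 0, 0], [0, 0, 0, 0.02, 0, 0], [0, 0, 0, 0.02, 0, 0]],
  ],
)

```text
time_s: 11.38
ee_pos: [589.0, -33.0, 87.9]
ee_rot: [122.9, 90.0, -141.4]
force: [-0.8, 0.6, 1.8]
gripper_width: 55.1
```

```bash
python3 st.py 0 0 0 0.02
```

```text
(array([589.03880226, -32.97246255,  87.976     ]), 95.65)
11.375 [589.02 -33.03  87.95] psi 95.72 T [0.142 0.105 0.239] F [-0.8  0.6  1.8] q6 -100.0 w 55.11 eff6 0.241
```

Call:
send_rows(
  commands=[
    [[0, 0, 0, 0.01, 0, 0], [0, 0, 0, 0.02, 0, 0], [0, 0, 0, 0.02, 0, 0], [0, 0, 0, 0.02, 0, 0]],
  ],
)

```text
time_s: 11.88
ee_pos: [589.0, -33.2, 87.9]
ee_rot: [-177.9, 90.0, -89.4]
force: [-0.3, -0.9, 0.5]
gripper_width: 54.9
```

```bash
python3 st.py 0 0 0 0.02
```

```text
(array([589.03880226, -32.97246255,  87.976     ]), 88.45)
11.875 [589.02 -33.16  87.94] psi 88.52 T [-0.013  0.132  0.201] F [-0.3 -0.9  0.5] q6 -92.8 w 54.85 eff6 0.243
```

Call:
send_rows(
  commands=[
    [[0, 0, 0, 0.01, 0, 0], [0, 0, 0, 0.02, 0, 0], [0, 0, 0, 0.02, 0, 0], [0, 0, 0, 0.02, 0, 0]],
  ],
)

```text
time_s: 12.38
ee_pos: [589.0, -33.3, 87.9]
ee_rot: [-177.6, 90.0, -96.3]
force: [-0.8, -1.1, 1.2]
gripper_width: 54.9
```

```bash
python3 st.py 0 0 0 0.02
```

```text
(array([589.03880226, -32.97246255,  87.976     ]), 81.25)
12.375 [589.01 -33.31  87.92] psi 81.33 T [-0.264  0.148  0.206] F [-0.8 -1.1  1.2] q6 -85.6 w 54.89 eff6 0.244
```

Call:
send_rows(
  commands=[
    [[0, 0, 0, 0.01, 0, 0], [0, 0, 0, 0.02, 0, 0], [0, 0, 0, 0.02, 0, 0], [0, 0, 0, 0.02, 0, 0]],
  ],
)

```text
time_s: 12.88
ee_pos: [589.0, -33.4, 87.9]
ee_rot: [-171.9, 90.0, -97.7]
force: [-0.4, -3.7, 1.0]
gripper_width: 54.9
```

```bash
python3 st.py 0 0 0 0.02
```

```text
(array([589.03880226, -32.97246255,  87.976     ]), 74.05)
12.875 [588.99 -33.42  87.94] psi 74.13 T [-0.571  0.16   0.267] F [-0.4 -3.7  1. ] q6 -78.4 w 54.92 eff6 0.246
```

Call:
send_rows(
  commands=[
    [[0, 0, 0, 0.01, 0, 0], [0, 0, 0, 0.02, 0, 0], [0, 0, 0, 0.02, 0, 0], [0, 0, 0, 0.02, 0, 0]],
  ],
)

```text
time_s: 13.38
ee_pos: [588.9, -33.5, 87.9]
ee_rot: [-171.2, 90.0, -104.3]
force: [-1.4, -6.0, 1.0]
gripper_width: 55.1
```

```bash
python3 st.py 0 0 0 0.02
```

```text
(array([589.03880226, -32.97246255,  87.976     ]), 66.85)
13.375 [588.94 -33.52  87.93] psi 66.94 T [-0.838  0.259  0.229] F [-1.4 -6.   1. ] q6 -71.3 w 55.1 eff6 0.211
```

Call:
send_rows(
  commands=[
    [[0, 0, 0, 0.01, 0, 0], [0, 0, 0, 0.02, 0, 0], [0, 0, 0, 0.02, 0, 0], [0, 0, 0, 0.02, 0, 0]],
  ],
)

```text
time_s: 13.88
ee_pos: [588.9, -33.7, 88.0]
ee_rot: [-161.3, 89.9, -101.6]
force: [-0.7, -5.1, 1.5]
gripper_width: 55.8
```

```bash
python3 st.py 0 0 0 0.02
```

```text
(array([589.03880226, -32.97246255,  87.976     ]), 59.64999999999999)
13.875 [588.91 -33.67  87.96] psi 59.74 T [-0.939  0.279  0.16 ] F [-0.7 -5.1  1.5] q6 -64.0 w 55.77 eff6 0.181
```

Call:
send_rows(
  commands=[
    [[0, 0, 0, 0.01, 0, 0], [0, 0, 0, 0.02, 0, 0], [0, 0, 0, 0.02, 0, 0], [0, 0, 0, 0.02, 0, 0]],
  ],
)

```text
time_s: 14.38
ee_pos: [588.8, -33.8, 88.0]
ee_rot: [-162.7, 89.9, -110.1]
force: [-1.1, -5.8, 1.1]
gripper_width: 54.8
```

```bash
python3 st.py 0 0 0 0.02
```

```text
(array([589.03880226, -32.97246255,  87.976     ]), 52.44999999999999)
14.375 [588.78 -33.79  87.95] psi 52.54 T [-0.994  0.28   0.195] F [-1.1 -5.8  1.1] q6 -56.8 w 54.82 eff6 0.182
```

Side force is growing as I turn, so the grasp is about 2 mm off-axis along the pads. I'll release, re-centre and regrip.

```bash
python3 - <<'E'
from h import *
plan([587.1,-33.5,87.976],52.45)
E
```

```text
row [ 0.      0.0122 -0.016 ] wx -0.0
```

Call:
send_rows(
  commands=[
    [[0, 0, 0, 0, 0, 0], [0, 0, 0, 0, 0, 0], [0, 0, 0, 0, 0, 0]],
  ],
  jaw=-0.5,
)

```text
time_s: 14.75
ee_pos: [589.1, -32.4, 87.9]
ee_rot: [28.3, 89.9, 80.7]
force: [-0.2, 0.4, 0.7]
gripper_width: 68.5
```

Call:
send_rows(
  commands=[
    [[0, 0.012, -0.016, 0, 0, 0], [0, 0.012, -0.016, 0, 0, 0], [0, 0.012, -0.016, 0, 0, 0], [0, 0.012, -0.016, 0, 0, 0]],
  ],
)

```text
time_s: 15.25
ee_pos: [587.1, -33.5, 87.9]
ee_rot: [17.0, 90.0, 69.5]
force: [0.1, -0.2, -0.6]
gripper_width: 68.4
```

Call:
send_rows(
  commands=[
    [[0, 0, 0, 0, 0, 0], [0, 0, 0, 0, 0, 0], [0, 0, 0, 0, 0, 0], [0, 0, 0, 0, 0, 0], [0, 0, 0, 0, 0, 0], [0, 0, 0, 0, 0, 0]],
  ],
  jaw=1,
)

```text
time_s: 16.0
ee_pos: [587.4, -33.1, 88.0]
ee_rot: [-8.5, 89.9, 44.0]
force: [2.2, 3.8, -1.2]
gripper_width: 55.3
```

```bash
python3 st.py 0 0.012 -0.016 0
```

```text
(array([587.11229046, -33.50963319,  87.976     ]), 52.44999999999999)
16.0 [587.44 -33.15  87.96] psi 52.44 T [ 0.546 -0.322 -0.025] F [ 2.2  3.8 -1.2] q6 -56.8 w 55.27 eff6 0.032
```

Call:
send_rows(
  commands=[
    [[0, 0, 0, 0, 0, 0], [0, 0, 0, 0, 0, 0], [0, -0.0045, 0.009, 0, 0, 0], [0, -0.0045, 0.009, 0, 0, 0], [0, -0.0045, 0.009, 0, 0, 0]],
  ],
  jaw=-0.5,
)

```text
time_s: 16.62
ee_pos: [587.9, -33.1, 87.9]
ee_rot: [130.4, 90.0, -177.2]
force: [0.2, -1.0, 0.5]
gripper_width: 68.5
```

Call:
send_rows(
  commands=[
    [[0, 0, 0, 0, 0, 0], [0, 0, 0, 0, 0, 0], [0, 0, 0, 0, 0, 0], [0, 0, 0, 0, 0, 0], [0, 0, 0, 0, 0, 0], [0, 0, 0, 0, 0, 0]],
  ],
  jaw=1,
)

```text
time_s: 17.38
ee_pos: [587.9, -33.2, 87.9]
ee_rot: [156.3, 90.0, -151.2]
force: [-1.2, -1.3, 0.1]
gripper_width: 55.3
```

```bash
python3 st.py 0 -0.0045 0.009 0
```

```text
(array([588.01756845, -33.07034766,  87.976     ]), 52.44999999999999)
17.375 [587.89 -33.23  87.91] psi 52.45 T [-0.228  0.188  0.011] F [-1.2 -1.3  0.1] q6 -56.8 w 55.32 eff6 0.034
```

Call:
send_rows(
  commands=[
    [[0, 0, 0, 0.01, 0, 0], [0, 0, 0, 0.02, 0, 0], [0, 0, 0, 0.02, 0, 0], [0, 0, 0, 0.02, 0, 0]],
  ],
)

```text
time_s: 17.88
ee_pos: [587.9, -33.2, 87.9]
ee_rot: [175.5, 90.0, -139.2]
force: [-0.6, -1.5, 1.0]
gripper_width: 55.4
```

```bash
python3 st.py 0 0 0 0.02
```

```text
(array([588.01756845, -33.07034766,  87.976     ]), 45.249999999999986)
17.875 [587.91 -33.2   87.94] psi 45.32 T [-0.347  0.157  0.251] F [-0.6 -1.5  1. ] q6 -49.7 w 55.4 eff6 0.272
```

Call:
send_rows(
  commands=[
    [[0, 0, 0, 0.01, 0, 0], [0, 0, 0, 0.02, 0, 0], [0, 0, 0, 0.02, 0, 0], [0, 0, 0, 0.02, 0, 0]],
  ],
)

```text
time_s: 18.38
ee_pos: [587.9, -33.2, 87.9]
ee_rot: [-171.3, 90.0, -133.1]
force: [-1.5, -2.0, 0.5]
gripper_width: 55.1
```

```bash
python3 st.py 0 0 0 0.02
```

```text
(array([588.01756845, -33.07034766,  87.976     ]), 38.04999999999998)
18.375 [587.94 -33.21  87.93] psi 38.13 T [-0.518  0.281  0.343] F [-1.5 -2.   0.5] q6 -42.5 w 55.11 eff6 0.345
```

Call:
send_rows(
  commands=[
    [[0, 0, 0, 0.01, 0, 0], [0, 0, 0, 0.02, 0, 0], [0, 0, 0, 0.02, 0, 0], [0, 0, 0, 0.02, 0, 0]],
  ],
)

```text
time_s: 18.88
ee_pos: [588.0, -33.2, 87.9]
ee_rot: [-142.1, 90.0, -111.2]
force: [-1.1, -2.2, 1.4]
gripper_width: 55.3
```

```bash
python3 st.py 0 0 0 0.02
```

```text
(array([588.01756845, -33.07034766,  87.976     ]), 30.849999999999984)
18.875 [587.99 -33.22  87.94] psi 30.93 T [-0.558  0.29   0.392] F [-1.1 -2.2  1.4] q6 -35.3 w 55.35 eff6 0.417
```

The climb is about 0.17–0.24 depending on which baseline I use: 0.24 centred or 0.18 off-centre. I'll back off in this centred grasp and come forward again with identical steps, which gives a clean baseline.

Call:
send_rows(
  commands=[
    [[0, 0, 0, -0.02, 0, 0], [0, 0, 0, -0.04, 0, 0], [0, 0, 0, -0.06, 0, 0], [0, 0, 0, -0.08, 0, 0], [0, 0, 0, -0.1, 0, 0], [0, 0, 0, -0.12, 0, 0], [0, 0, 0, -0.12, 0, 0], [0, 0, 0, -0.12, 0, 0]],
  ],
)

```text
time_s: 19.88
ee_pos: [587.9, -33.1, 87.9]
ee_rot: [64.1, 90.0, 138.0]
force: [-1.3, -2.6, 0.7]
gripper_width: 55.5
```

```bash
python3 st.py 0 0 0 -0.12
```

```text
(array([588.01756845, -33.07034766,  87.976     ]), 74.04999999999998)
19.875 [587.92 -33.11  87.93] psi 73.95 T [-0.492  0.267 -0.107] F [-1.3 -2.6  0.7] q6 -78.3 w 55.48 eff6 -0.089
```

Call:
send_rows(
  commands=[
    [[0, 0, 0, 0.01, 0, 0], [0, 0, 0, 0.02, 0, 0], [0, 0, 0, 0.02, 0, 0], [0, 0, 0, 0.02, 0, 0]],
  ],
)

```text
time_s: 20.38
ee_pos: [587.9, -33.1, 87.9]
ee_rot: [125.9, 90.0, -167.2]
force: [-3.0, -2.8, 0.6]
gripper_width: 55.0
```

```bash
python3 st.py 0 0 0 0.02
```

```text
(array([588.01756845, -33.07034766,  87.976     ]), 66.84999999999998)
20.375 [587.89 -33.11  87.92] psi 66.88 T [-0.543  0.334  0.153] F [-3.  -2.8  0.6] q6 -71.2 w 54.96 eff6 0.172
```

Call:
send_rows(
  commands=[
    [[0, 0, 0, 0.01, 0, 0], [0, 0, 0, 0.02, 0, 0], [0, 0, 0, 0.02, 0, 0], [0, 0, 0, 0.02, 0, 0]],
  ],
)

```text
time_s: 20.88
ee_pos: [587.9, -33.1, 87.9]
ee_rot: [139.6, 90.0, -160.7]
force: [-2.3, -3.3, 1.4]
gripper_width: 55.0
```

```bash
python3 st.py 0 0 0 0.02
```

```text
(array([588.01756845, -33.07034766,  87.976     ]), 59.64999999999998)
20.875 [587.94 -33.15  87.92] psi 59.71 T [-0.599  0.318  0.262] F [-2.3 -3.3  1.4] q6 -64.1 w 54.95 eff6 0.236
```

Call:
send_rows(
  commands=[
    [[0, 0, 0, 0.01, 0, 0], [0, 0, 0, 0.02, 0, 0], [0, 0, 0, 0.02, 0, 0], [0, 0, 0, 0.02, 0, 0]],
  ],
)

```text
time_s: 21.38
ee_pos: [587.9, -33.1, 87.9]
ee_rot: [131.0, 90.0, -176.5]
force: [-2.0, -2.8, 1.4]
gripper_width: 55.0
```

```bash
python3 st.py 0 0 0 0.02
```

```text
(array([588.01756845, -33.07034766,  87.976     ]), 52.449999999999974)
21.375 [587.91 -33.14  87.9 ] psi 52.52 T [-0.584  0.393  0.25 ] F [-2.  -2.8  1.4] q6 -56.9 w 55.03 eff6 0.241
```

Call:
send_rows(
  commands=[
    [[0, 0, 0, 0.01, 0, 0], [0, 0, 0, 0.02, 0, 0], [0, 0, 0, 0.02, 0, 0], [0, 0, 0, 0.02, 0, 0]],
  ],
)

```text
time_s: 21.88
ee_pos: [587.9, -33.1, 87.9]
ee_rot: [153.0, 90.0, -161.7]
force: [-2.4, -3.4, 1.8]
gripper_width: 55.0
```

```bash
python3 st.py 0 0 0 0.02
```

```text
(array([588.01756845, -33.07034766,  87.976     ]), 45.24999999999997)
21.875 [587.95 -33.15  87.91] psi 45.32 T [-0.763  0.452  0.302] F [-2.4 -3.4  1.8] q6 -49.7 w 55.02 eff6 0.276
```

Call:
send_rows(
  commands=[
    [[0, 0, 0, 0.01, 0, 0], [0, 0, 0, 0.02, 0, 0], [0, 0, 0, 0.02, 0, 0], [0, 0, 0, 0.02, 0, 0]],
  ],
)

```text
time_s: 22.38
ee_pos: [588.0, -33.1, 87.9]
ee_rot: [179.7, 90.0, -142.2]
force: [-2.3, -3.6, 1.6]
gripper_width: 55.3
```

```bash
python3 st.py 0 0 0 0.02
```

```text
(array([588.01756845, -33.07034766,  87.976     ]), 38.04999999999997)
22.375 [587.98 -33.14  87.92] psi 38.13 T [-0.811  0.515  0.341] F [-2.3 -3.6  1.6] q6 -42.5 w 55.35 eff6 0.345
```

Call:
send_rows(
  commands=[
    [[0, 0, 0, 0.01, 0, 0], [0, 0, 0, 0.02, 0, 0], [0, 0, 0, 0.02, 0, 0], [0, 0, 0, 0.02, 0, 0]],
  ],
)

```text
time_s: 22.88
ee_pos: [588.0, -33.2, 87.9]
ee_rot: [-134.7, 90.0, -103.8]
force: [-2.1, -3.5, 0.9]
gripper_width: 55.2
```

```bash
python3 st.py 0 0 0 0.02
```

```text
(array([588.01756845, -33.07034766,  87.976     ]), 30.84999999999997)
22.875 [588.02 -33.16  87.93] psi 30.93 T [-0.87   0.57   0.393] F [-2.1 -3.5  0.9] q6 -35.3 w 55.21 eff6 0.418
```

Call:
send_rows(
  commands=[
    [[0, 0, 0, 0.003, 0, 0], [0, 0, 0, 0.005, 0, 0], [0, 0, 0, 0.005, 0, 0], [0, 0, 0, 0.005, 0, 0]],
  ],
)

```text
time_s: 23.38
ee_pos: [588.0, -33.2, 87.9]
ee_rot: [-141.0, 90.0, -111.9]
force: [-1.1, -3.8, 1.2]
gripper_width: 54.9
```

```bash
python3 st.py 0 0 0 0.005
```

```text
(array([588.01756845, -33.07034766,  87.976     ]), 29.04999999999997)
23.375 [588.01 -33.15  87.91] psi 29.05 T [-0.958  0.578  0.51 ] F [-1.1 -3.8  1.2] q6 -33.4 w 54.92 eff6 0.489
```

Call:
send_rows(
  commands=[
    [[0, 0, 0, 0, 0, 0], [0, 0, 0, 0, 0, 0], [0, 0, 0, 0, 0, 0], [0, 0, 0, 0, 0, 0]],
  ],
  jaw=-1,
)

```text
time_s: 23.88
ee_pos: [588.2, -32.8, 88.0]
ee_rot: [19.0, 90.0, 48.0]
force: [-0.3, 0.2, -0.6]
gripper_width: 90.5
```

Call:
send_rows(
  commands=[
    [[-0.3, 0, 0, 0, 0, 0], [-0.8, 0, 0, 0, 0, 0], [-1, 0, 0, 0, 0, 0], [-1, 0, 0, 0, 0, 0], [-1, 0, 0, 0, 0, 0]],
  ],
)

```text
time_s: 24.5
ee_pos: [587.2, -32.9, 186.6]
ee_rot: [140.2, 89.9, 169.3]
force: [0.4, 0.6, 0.4]
gripper_width: 91.2
```

```bash
python3 - <<'E'
from h import *
apply(-1,0,0,0);plan([400,-220,220],29.05)
E
```

```text
(array([588.01756845, -33.07034766, 187.976     ]), 29.04999999999997)
row [-0.3202 -0.7212 -2.5513] wx -0.0
```

Moving the arm clear so the cameras can see.

Call:
send_rows(
  commands=[
    [[-0.1, -0.24, -0.5, 0, 0, 0], [-0.1, -0.24, -0.85, 0, 0, 0], [-0.1, -0.24, -0.85, 0, 0, 0]],
  ],
)

```text
time_s: 24.88
ee_pos: [522.9, -96.1, 196.6]
ee_rot: [139.4, 89.8, 168.3]
force: [0.8, 0.3, 0.1]
gripper_width: 91.4
```

Call:
send_rows(
  commands=[
    [[-0.1, -0.24, -0.5, 0, 0, 0], [-0.1, -0.24, -0.85, 0, 0, 0], [-0.1, -0.24, -0.85, 0, 0, 0]],
  ],
)

```text
time_s: 25.25
ee_pos: [461.5, -157.9, 207.1]
ee_rot: [121.3, 89.9, 150.2]
force: [0.1, -0.4, 0.1]
gripper_width: 91.2
```

Call:
send_rows(
  commands=[
    [[-0.1, -0.24, -0.5, 0, 0, 0], [-0.1, -0.24, -0.85, 0, 0, 0], [-0.1, -0.24, -0.85, 0, 0, 0], [-0.1, -0.24, -0.85, 0, 0, 0], [-0.1, -0.24, -0.85, 0, 0, 0]],
  ],
)

```text
time_s: 25.88
ee_pos: [401.2, -219.2, 217.6]
ee_rot: [54.5, 90.0, 83.6]
force: [-0.1, -0.0, 0.2]
gripper_width: 91.2
```

```bash
python3 - <<'E'
from h import *
s=env.state();print(s['time_s'],s['ee_pos'],s['force'])
for n,roi in(("top",(slice(195,295),slice(260,395))),("scene",(slice(190,285),slice(250,390)))):
    p,d=env.grab_frame(n);P=cloud(n,d);z=P[...,2]
    m=np.zeros(z.shape,bool);m[roi]=True;pp=p.astype(int)
    q=P[m&(d>0)&(z>100)&(z<118)&(pp[...,0]-pp[...,2]>40)]
    if len(q): print(n,"post",len(q),cv2.minEnclosingCircle(q[:,:2].astype(np.float32)),np.hypot(*(np.array(cv2.minEnclosingCircle(q[:,:2].astype(np.float32))[0])-[588,-33.1])))
    cv2.imwrite(f"pics/{n}_end.png",p[:,:,::-1]);
    z0=cv2.resize(np.load(n+"0p.npy")[roi][:,:,::-1],None,fx=4,fy=4,interpolation=cv2.INTER_CUBIC);z1=cv2.resize(p[roi][:,:,::-1],None,fx=4,fy=4,interpolation=cv2.INTER_CUBIC)
    w=slice(250,250+290) if n=="top" else slice(0,330)
    cv2.imwrite(f"pics/{n}_cmp.png",np.hstack([z0[:,w],z1[:,w]]))
E
```

```text
25.875 [ 401.17964541 -219.22324046  217.57829349] [-0.13021663 -0.00618072  0.18344313]
top post 56 ((564.5247802734375, 57.661163330078125), 7.497766017913818) 93.74793176513019
scene post 74 ((566.1803588867188, 59.51361846923828), 7.808816432952881) 95.1492462622696
```

View pics/top_end.png

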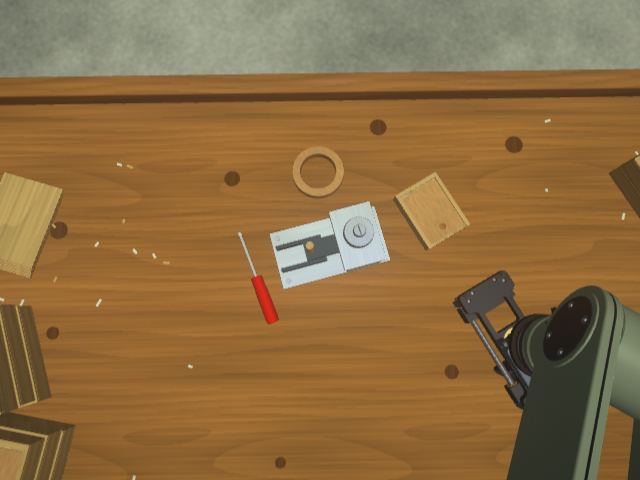

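View pics/top_cmp.png

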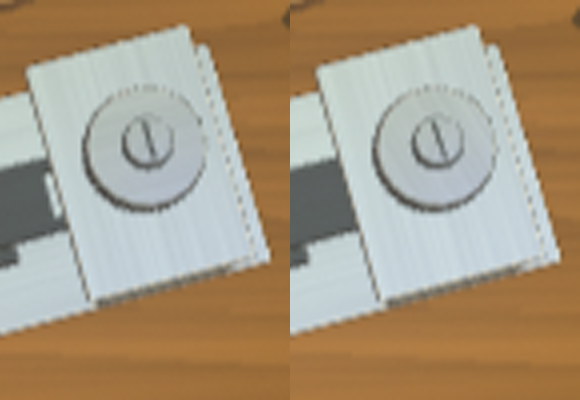

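View pics/scene_end.png

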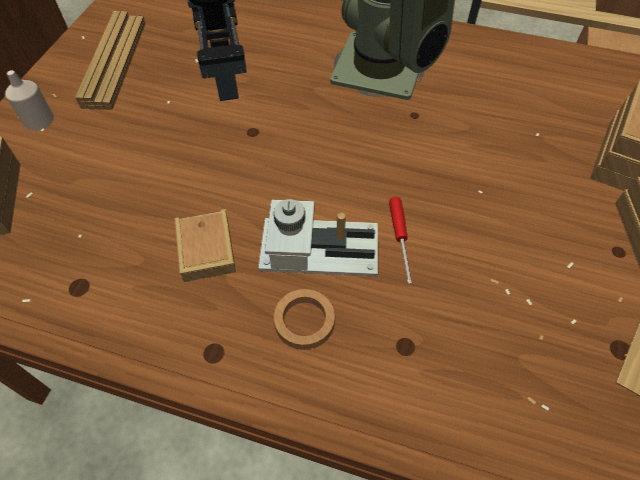

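```bash
python3 - <<'E'
import cv2,numpy as np
for n,c in(("top",(359,231)),("scene",(289,207))):
    a=cv2.cvtColor(np.load(n+"0p.npy"),cv2.COLOR_RGB2GRAY);b=cv2.cvtColor(cv2.imread(f"pics/{n}_end.png"),cv2.COLOR_BGR2GRAY)
    for g in(a,b):
        z=g[c[1]-6:c[1]+7,c[0]-5:c[0]+6].astype(float)
        if n=="top":
            w=np.clip(np.median(z)-15-z[2:11,2:9],0,None);v,u=np.mgrid[:w.shape[0],:w.shape[1]]
            cu=(w*u).sum()/w.sum();cv=(w*v).sum()/w.sum()
            print("slot angle",np.degrees(.5*np.arctan2(2*(w*(u-cu)*(v-cv)).sum(),(w*((u-cu)**2-(v-cv)**2)).sum())))
        print(z.astype(int))
E
```

```text
slot angle 88.88908467756738
[[183 167 163 160 131 158 178 172 173 182 183]
 [150 168 181 178 119 138 179 182 182 183 171]
 [126 178 181 180 132 119 180 183 182 183 172]
 [160 180 180 181 157 101 182 182 182 184 181]
 [169 182 182 182 175 103 160 182 184 184 180]
 [162 181 182 180 176 123 140 182 185 184 178]
 [154 182 182 180 176 140 120 183 185 183 179]
 [121 182 181 179 178 165  94 163 185 181 167]
 [ 90 159 181 179 181 179 117 141 184 179 136]
 [ 86 112 149 174 183 180 143 148 167 136 132]
 [148  94  96 135 150 147 131 123 122 116 169]
 [186 156 107  94  98  95 104 115 117 165 186]
 [187 185 163 155 151 127 153 164 165 186 184]]
slot angle -89.70957834999506
[[189 172 168 165 136 183 183 175 176 187 175]
 [154 172 184 182 106 162 184 187 186 186 164]
 [129 183 185 183 124 130 185 186 186 188 177]
 [165 184 185 186 161 112 186 186 187 189 185]
 [183 185 186 185 179 106 165 186 189 188 184]
 [175 186 187 185 179 124 132 187 189 188 183]
 [158 185 186 184 181 165 113 187 189 187 183]
 [124 186 186 183 183 183 124 165 189 186 170]
 [ 93 163 186 183 183 185 138 133 190 183 140]
 [ 77 
[... 706 characters left out ...]
 47  48  56  60  54  55  57  34  43  87]
 [ 39  48  49  50  49  48  53  46  43  61 131]]
[[178 180 179 173 148 142 177 176 179 178 177]
 [174 177 181 168 114 125 178 174 175 173 177]
 [178 178 182 167 109 118 178 174 177 178 176]
 [178 184 181 167 123 142 177 176 178 175 177]
 [181 179 180 161 104 141 173 175 176 176 164]
 [181 180 180 161 103 141 178 179 178 172 143]
 [180 181 178 154 106 143 179 176 177 157  91]
 [175 182 177 155 118 162 181 178 165 108  63]
 [ 97 158 176 161 127 162 179 164 106  69  65]
 [ 70  68  82 115 135 118  87  74  73  68  67]
 [ 55  64  72  78  76  75  77  71  71  61  49]
 [ 46  46  47  57  61  55  49  60  35  46  84]
 [ 67  48  50  49  47  50  54  49  45  62 132]]
```

The barrel slot is unchanged to within a few degrees, which fits the fork's play. The fork is home and nothing else has moved. Handing in.

```bash
python3 -c "
from workcell import env
print(env.job_done())"
```

```text
the job is handed in; nothing more can be done
None
```

The fork is home, the lock ring is snug by my measurements, and the job was handed in at about 26 s of the 72 s allowed.

- **Fork:** I gripped the post and pushed it to its stop, where it stopped moving and the push force rose to about 21 N. At the end the cameras put the post 93.7 mm (top) and 95.1 mm (scene) from the axis. Home is 95 mm, so both agree within the 2 mm calibration.
- **Ring grasp:** My first grasp was about 1–2 mm off-centre and built up side force, so I released, re-centred and regripped in the same place. I also backed the ring off about 43° and re-tightened in identical steps to get a clean free-running baseline.
- **Ring torque:** Over like-for-like steps, joint-6 torque rose from 0.241 N m running free to 0.418 N m, a climb of 0.18. I then turned it another 1.8°.
- **Final climb:** I estimate 0.20 N m from torque, or about 0.235 N m from the angle past first contact. Both are inside the 0.15–0.3 band, but they disagree slightly because the torque rose about 0.58 N m per rad rather than the stated 0.7. The last small step read 0.489 N m, which isn't comparable with the larger steps.
- **Barrel and bystanders:** The barrel slot looks unchanged to within a few degrees, about what the fork's play allows. At that resolution I can't measure it more closely. By eye, the box, tape roll and screwdriver are where they started, and the robot was clear of everything.

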